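Sweep the loose nuts off the sorting board into the empty bin

ROBOT

A 6-joint arm with a two-finger parallel gripper is mounted at the origin on the work surface. World frame = base frame: x ahead of the robot, y to its left, z up, the work surface at z = 0. Lengths are in m, angles in rad, forces in N, time in s.
With the tool pointing down it reaches from about 0.375 to 0.9 m from the base axis. Payload 3.1 kg.
Tool frame: the origin (TCP) lies midway between the tips of the shut fingers; the grasp point (between the pads) lies 19 mm behind it; z points along the fingers, y is the line along which they close (so a half turn about z gives the same grasp; the last joint's range is limited). The gripper opens to 87 mm and grips with 3 to 60 N. Pads are 19 mm wide; open, the fingers measure 117 mm over their backs; the gripper's body (75 mm by 190 mm) begins 51 mm behind the grasp point.
Start: joints at [-1.373, 0.527, 1.433, -0, 1.181, -0.178], TCP at [0.229, -0.581, 0.223] pointing down, gripper open.
Joint ranges: [-3.08, 3.08], [-0.75, 2.2], [0.22, 2.44], [-1.43, 4.57], [0, 2.65], [-2.85, 2.85]. Speed limits (rad/s): [2.79, 2.79, 3.14, 3.14, 3.14, 3.14].

INTERFACE

Orientations are given as a unit quaternion [x, y, z, w].
In Python, from rig import robot gives the robot as it stands. The module is installed in compiled form; this text tells all that it offers.
- The arm moves only by the tool play_rows, never from a script. Its arguments are lists of equal length, an entry for each row: "gripper": the closure, from -1 (fully open) to 1 (shut); "delta_pos": the shift along the tool's x, y, z in cm, a list of three; "turn": the turn, a rotation vector about the tool's x, y, z in rad, a list of three. A call has 1 to 12 rows; each row is the pose to reach, as a shift and turn from the pose commanded when the call began, along the tool's axes at that moment; what a row does not reach only later rows make up. A row lasts 1/8 s, in which the tool goes at most 62.5 mm and 10.7 degrees, less where a joint would pass 70% of its speed; a pose out of reach is approached as far as the arm can. A call with a gripper value outside its range is refused whole. The fingers move at their own pace and stop on an object; "squeeze" is the grip in N (left out, the last holds). Time passes only in rows, so rows that repeat a pose let the fingers close. It gives the time, the measured TCP pose, the force, the opening and the grip force at its end, in the units of the state.
- robot.get_obs(): the state, without advancing time (a new reading comes with each control period).
- robot.camera(name): name is "side" or "top"; returns a dict with "color" (400x640x3 uint8, red, green, blue), "vfov" (degrees; the focal length in pixels is half the picture's height over the tangent of half this angle, whatever the lens; pixels are square), "cx", "cy" (the principal point, pixels), "k1" (the pictures are not rectified: a ray, as slopes to the right and down, at radius r is drawn at 1 + k1 r^2 times it, then the intrinsics apply), "R" (3x3) and "t" (3): a world point X has camera coordinates R X + t. Camera axes: x right, y down, z forward; pixel columns grow to the right and rows downward; lengths in m; the calibration is good to about 2 mm. A picture is of the moment at which its call begins. There is no depth.
- robot.hand_in(): hands the job in; it is judged then, once.
The state is a dict: "time": time; "q": joint angles; "joint_velocities": joint speeds; "joint_torque": joint torques, N m; "position": TCP position; "tool_rot": TCP orientation; "ft_force": force on the tool from outside, world axes, zero at the start; "moment": the same for the moment, N m; "grip_width": finger opening in m; "grip_force": force on a finger pad.
Only numpy, scipy, OpenCV 4.12 (cv2) and the standard library are available. Lean on these libraries where they do the work, as an engineer would, in place of code of your own. Each camera call takes 0.05 s, during which the arm holds its last target. There are 200 camera calls.

TASK

Sweep all four steel hexagon nuts along the raised sorting board with the closed fingertips and push them over its open end, so that they drop into the empty, undivided blue bin. Only push the nuts: do not pick any of them up or carry them. Leave the spool and the heat sink standing where they are on the board.

Things in the scene. Friction and masses are not known exactly. Their poses are not given: they have to be found in the camera images.
- board: fixed sorting board with a dark rubber top, a raised platform: 244 mm along its own x, 260 mm along its own y; its top is 80 mm above its origin (centre of the underside, on the bench). Along both its x edges runs an aluminium lip 7 mm thick, 10 mm above the top; the two y ends are open, level edges at y = +130 and -130 mm. One bin stands 2 mm beyond each open end
- bin: the plain, empty, undivided blue bin, fixed on the bench at one of the two open ends of the board (either end, it varies). Outside 230 mm along its x, 110 mm along its y, 72 mm high, so its rim is 8 mm below the board's top; walls and floor 4 to 5 mm. Origin: centre of its underside; axes parallel to the board's. Its centre is 187 mm from the board's centre
- divided_bin: the other blue bin, fixed, same outside size, at the other open end; divided into eight compartments that hold black and brass parts. Not the place for the nuts. Origin: centre of its underside
- nut1: loose steel hexagon nut lying flat on the sorting board, 30 mm across flats (34.6 mm across corners), 16 mm high, 18 mm hole, about 60 g. Origin: centre of its underside; z along the hole; stands on the +x half of the board
- nut2: loose steel hexagon nut lying flat on the sorting board, 30 mm across flats (34.6 mm across corners), 16 mm high, 18 mm hole, about 60 g. Origin: centre of its underside; z along the hole; stands on the +x half of the board
- nut3: loose steel hexagon nut lying flat on the sorting board, 30 mm across flats (34.6 mm across corners), 16 mm high, 18 mm hole, about 60 g. Origin: centre of its underside; z along the hole; stands on the -x half of the board
- nut4: loose steel hexagon nut lying flat on the sorting board, 30 mm across flats (34.6 mm across corners), 16 mm high, 18 mm hole, about 60 g. Origin: centre of its underside; z along the hole; stands on the -x half of the board
- spool: grey flanged spool standing on the middle line of the board, 50 mm diameter, 40 mm high, loose, 250 g; leave in place. Origin: centre of its underside
- heatsink: finned aluminium heat sink on the middle line of the board, 36 x 36 mm, 26 mm high, loose, 70 g; leave in place. Origin: centre of its underside

How it is judged:
At the end, for the whole second after the job is handed in: All four nuts lie at rest (slower than 30 mm/s) inside the undivided bin, within its walls and their undersides' centres below 62 mm height (rim 72 mm); the spool and the heat sink are within 20 mm of where they were (x of nut1 in the frame of bin between -0.113 and 0.113 m and y of nut1 in the frame of bin between -0.053 and 0.053 m and height (world z) of each of nut1, nut2, nut3, nut4 below 0.062 m and linear speed of each of nut1, nut2, nut3, nut4 below 0.03 m/s and x of nut2 in the frame of bin between -0.113 and 0.113 m and y of nut2 in the frame of bin between -0.053 and 0.053 m and x of nut3 in the frame of bin between -0.113 and 0.113 m and y of nut3 in the frame of bin between -0.053 and 0.053 m and x of nut4 in the frame of bin between -0.113 and 0.113 m and y of nut4 in the frame of bin between -0.053 and 0.053 m and distance of each of spool, heatsink from where it was at the start of the episode below 0.02 m); the robot touches nothing.
It fails at once if a nut is lifted more than 25 mm off the sorting board (height (world z) of any of nut1, nut2, nut3, nut4 above 0.105 m).
It fails at once if a nut is carried through the air beyond an open end of the board (still at board height 40 mm past the edge) (((y of nut1 in the frame of board above 0.17 m or y of nut1 in the frame of board below -0.17 m) and height (world z) of nut1 above 0.086 m) or ((y of nut2 in the frame of board above 0.17 m or y of nut2 in the frame of board below -0.17 m) and height (world z) of nut2 above 0.086 m) or ((y of nut3 in the frame of board above 0.17 m or y of nut3 in the frame of board below -0.17 m) and height (world z) of nut3 above 0.086 m) or ((y of nut4 in the frame of board above 0.17 m or y of nut4 in the frame of board below -0.17 m) and height (world z) of nut4 above 0.086 m)).
It fails at once if the spool or the heat sink on the board is moved more than 20 mm or tipped (distance of any of spool, heatsink from where it was at the start of the episode above 0.02 m or angle between any of spool, heatsink's own z axis and vertical above 0.4 rad).
It also fails if it takes over 53 s, if anything falls off the work surface, if the arm or the gripper's body presses on something with over 40 N, if the wrist force passes 120 N, or if a joint passes its speed limit or range.

## Working session

There is one attempt and no reset: what is moved stays moved. The work goes in short steps, Python scripts to look and compute and a tool call to move; the robot and the scene stay as the last step left them, time stands still between calls to the robot, and variables do not carry over. Pictures are saved under pics/ and viewed, at most 10 in all, crops included, and the job is handed in when it is done.

Besides the shell and the picture viewer there is one more tool, called as name(argument=value, ...), one argument or row to a line, values as JSON. play_rows: Moves the arm, as the interface text tells. Its arguments: {"type":"object","properties":{"gripper":{"type":"array","items":{"type":"number"}},"delta_pos":{"type":"array","items":{"type":"array","items":{"type":"number"}}},"turn":{"type":"array","items":{"type":"array","items":{"type":"number"}}},"squeeze":{"type":"number"}},"required":["gripper","delta_pos","turn"]}

```bash
mkdir -p pics
cat > h.py <<'E'
import numpy as np,cv2
from rig import robot
def K(c):
    f=200/np.tan(np.radians(c["vfov"])/2)
    return f
def ray(c,px,z):
    f=K(c); p=np.atleast_2d(np.array(px,float))
    d=(p-[c["cx"],c["cy"]])/f
    u=d.copy()
    for _ in range(20): u=d/(1+c["k1"]*(u**2).sum(1,keepdims=True))
    R=np.array(c["R"]);t=np.array(c["t"])
    o=-R.T@t; v=np.c_[u,np.ones(len(u))]@R
    s=(z-o[2])/v[:,2]
    return o+v*s[:,None]
E
python3 - <<'E'
from h import *
print(robot.get_obs())
for n in ("top","side"):
    c=robot.camera(n); np.save(n+'.npy',c,allow_pickle=True)
    print(n,{k:v for k,v in c.items() if k!="color"})
    cv2.imwrite(f"pics/{n}0.png",c["color"][:,:,::-1])
E
```

```text
{'time': 0.0, 'q': array([-1.37353096e+00,  5.28424964e-01,  1.43392550e+00, -5.97958614e-06,
        1.18137303e+00, -1.78472912e-01]), 'joint_velocities': array([-4.00076023e-04, -8.68146712e-05, -6.14880210e-04, -4.10619615e-04,
        2.17047820e-03, -5.63845280e-04]), 'joint_torque': array([-1.42304165e-03, -4.40052652e+01, -1.76592851e+01,  6.31666020e-02,
        5.82707429e-02, -1.49107168e-04]), 'position': array([ 0.22924426, -0.58064654,  0.22158956]), 'tool_rot': array([ 9.82403667e-01,  1.86766967e-01, -1.27753829e-05, -1.06534599e-03]), 'ft_force': array([-0.92472166,  0.12394276, -0.7889398 ]), 'moment': array([-0.03484656,  0.05034028,  0.00891128]), 'grip_force': 0.0, 'grip_width': 0.08717956429770694}
top {'vfov': 54.01420830390633, 'cx': 315.77675241901176, 'cy': 200.82316390774488, 'k1': -0.018819753954742575, 'R': array([[-0.02525339, -0.9995058 , -0.01871968],
       [-0.99318478,  0.0272162 , -0.11332812],
       [ 0.11378159,  0.01573018, -0.99338125]]), 't': array([0.05471745, 0.53743245, 0.68261969])}
side {'vfov': 53.97323390293499, 'cx': 316.7159002261554, 'cy': 205.27602986433553, 'k1': -0.027514126211870913, 'R': array([[ 0.88310323, -0.46898295,  0.01355277],
       [-0.35453918, -0.68596594, -0.63541537],
       [ 0.30729572,  0.55633238, -0.77205157]]), 't': array([-0.46088799,  0.26144942,  0.54523597])}
```

View pics/top0.png

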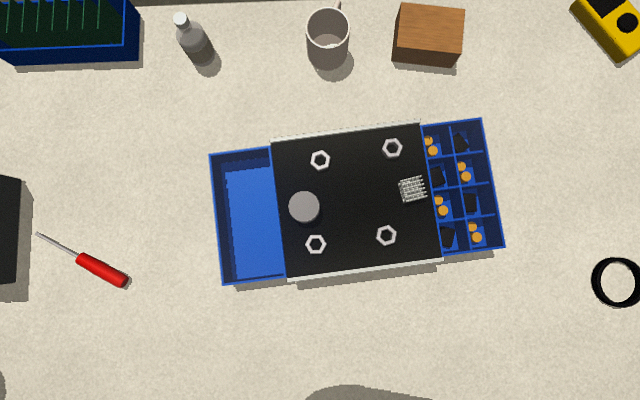

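View pics/side0.png

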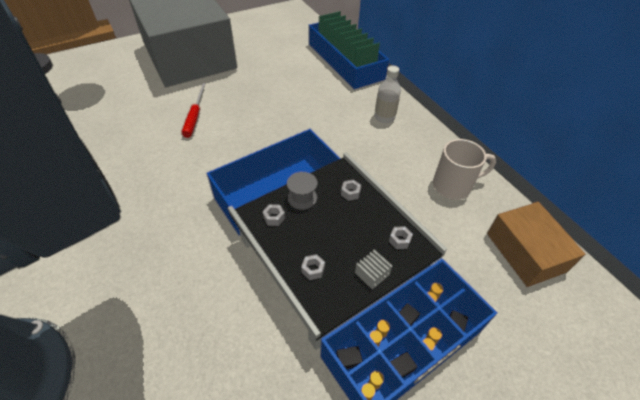

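The top view shows the plain bin on the left (around 245,215) at the board's +y world end, with the nuts at (320,160), (392,148), (316,244) and (386,235). The spool is at (304,206) and the heat sink at (412,189). In the side view the nuts are at (351,189), (401,237), (273,214) and (313,267).

```bash
cat > m.py <<'E'
from h import *
from scipy.spatial.transform import Rotation as Ro
def cen(c,guess,z=None):
    g=cv2.cvtColor(c["color"],cv2.COLOR_RGB2GRAY); out=[]
    for (u,v) in guess:
        m=np.zeros_like(g); cv2.circle(m,(u,v),17,255,-1)
        b=((g>95)&(m>0)).astype(np.uint8)
        cs,_=cv2.findContours(b,cv2.RETR_EXTERNAL,cv2.CHAIN_APPROX_NONE)
        k=max(cs,key=cv2.contourArea); x,y,w,h=cv2.boundingRect(k); M=cv2.moments(cv2.convexHull(k))
        out.append((M['m10']/M['m00'],M['m01']/M['m00'])); print(out[-1],w,h)
    return np.array(out)
def P(c):
    return np.c_[c["R"],c["t"]]
def und(c,p):
    Km=np.array([[K(c),0,c["cx"]],[0,K(c),c["cy"]],[0,0,1]])
    return cv2.undistortPoints(p.reshape(-1,1,2).astype(float),Km,np.array([c["k1"],0,0,0.])).reshape(-1,2)
E
python3 - <<'E'
from m import *
T=np.load('top.npy',allow_pickle=True).item();S=np.load('side.npy',allow_pickle=True).item()
a=cen(T,[(320,160),(392,148),(316,244),(386,235)]); b=cen(S,[(351,189),(401,237),(273,214),(313,267)])
X=cv2.triangulatePoints(P(T),P(S),und(T,a).T,und(S,b).T); X=(X[:3]/X[3]).T
print("tri",X.round(4)); print("nuts plane",ray(T,a,.09).round(4))
# board top corners seen in top view: dark mask
g=cv2.cvtColor(T["color"],cv2.COLOR_RGB2GRAY)
m=np.zeros_like(g); m[115:290,262:450]=255
d=((T["color"].max(2)<55)&(m>0)).astype(np.uint8); d=cv2.morphologyEx(d,cv2.MORPH_OPEN,np.ones((9,9)))
cs,_=cv2.findContours(d,cv2.RETR_EXTERNAL,cv2.CHAIN_APPROX_NONE); k=max(cs,key=cv2.contourArea)
print(cv2.minAreaRect(k)); 
box=cv2.approxPolyDP(cv2.convexHull(k),8,True).reshape(-1,2); print(box); B=ray(T,box,.08); print(B.round(4))
print("spool,hs",ray(T,[(304,206)],.12).round(3),ray(T,[(412,189)],.106).round(3))
# triangulate the board corners by hand picks
o=robot.get_obs(); print("tool axes",Ro.from_quat(o["tool_rot"]).as_matrix().round(4))
E
```

```text
(319.75870206489674, 159.67433628318585) 20 20
(391.9940155595452, 147.0718132854578) 21 19
(315.2360637087599, 243.91240045506257) 22 19
(385.9059829059829, 234.85641025641024) 21 21
(350.83916083916085, 187.17404817404815) 19 16
(401.1135718341851, 234.9494605337876) 23 19
(273.2118863049095, 212.13630490956072) 22 17
(312.9164278892072, 264.6671442215855) 23 21
tri [[ 0.6023  0.0307  0.091 ]
 [ 0.6205 -0.0917  0.0907]
 [ 0.4614  0.042   0.0909]
 [ 0.4733 -0.0748  0.0899]]
nuts plane [[ 0.6016  0.0311  0.09  ]
 [ 0.6198 -0.0914  0.09  ]
 [ 0.4605  0.0423  0.09  ]
 [ 0.4724 -0.0744  0.09  ]]
((354.9461364746094, 200.1361083984375), (134.9889678955078, 154.96499633789062), 82.3666763305664)
[[418 125]
 [439 256]
 [287 276]
 [272 144]]
[[ 0.6599 -0.14    0.08  ]
 [ 0.4353 -0.1625  0.08  ]
 [ 0.4088  0.0907  0.08  ]
 [ 0.6339  0.1128  0.08  ]]
spool,hs [[0.521 0.058 0.12 ]] [[ 0.545 -0.118  0.106]]
tool axes [[ 9.302e-01  3.670e-01 -4.000e-04]
 [ 3.670e-01 -9.302e-01  1.900e-03]
 [ 3.000e-04 -1.900e-03 -1.000e+00]]
```

play_rows(
  gripper=[1,1,1,1,1,1,1,1,1,1,1,1],
  delta_pos=[
    [4,-4.2,0],
    [8,-8.4,0],
    [12,-12.6,0],
    [16,-16.8,0],
    [20,-21,0],
    [24,-25.2,1],
    [28,-29.4,2],
    [32,-33.6,3],
    [36,-37.8,4],
    [40,-42,5],
    [43.3,-45.6,6],
    [43.3,-45.6,7],
  ],
  turn=[
    [0,0,-0.15],
    [0,0,-0.3],
    [0,0,-0.45],
    [0,0,-0.6],
    [0,0,-0.75],
    [0,0,-0.9],
    [0,0,-1.05],
    [0,0,-1.2],
    [0,0,-1.3],
    [0,0,-1.3],
    [0,0,-1.3],
    [0,0,-1.3],
  ],
)

```text
time: 1.6
position: [0.4653, 0.0046, 0.152]
tool_rot: [0.667, 0.745, 0.0, -0.0]
ft_force: [-0.6, 0.3, 0.8]
grip_width: 0.0004
grip_force: 0.0
```

```bash
cat > w.py <<'E'
from m import *
C=np.array([.5345,-.0248]);e=np.array([-.1025,.9947]);p=np.array([.9947,.1025])
def goto(al,ac,z):
    o=robot.get_obs(); R=Ro.from_quat(o["tool_rot"]).as_matrix()
    q=o["position"]; w=np.r_[C+al*e+ac*p,z]
    print("t",o["time"],"pos",q.round(4),"along/across",((q[:2]-C)@e).round(4),((q[:2]-C)@p).round(4),"F",o["ft_force"].round(1))
    print("delta cm",(100*R.T@(w-q)).round(2), "e in tool",(R.T@np.r_[e,0]).round(3),"p in tool",(R.T@np.r_[p,0]).round(3), o["grip_width"].round(4))
E
python3 -c "
from w import *
goto(.035,-.0663,.086)"
```

```text
t 1.6 pos [0.4653 0.0046 0.152 ] along/across 0.0364 -0.0658 F [-0.6  0.3  0.8]Traceback (most recent call last):
  File "<string>", line 3, in <module>
    goto(.035,-.0663,.086)
    ~~~~^^^^^^^^^^^^^^^^^^
  File "w.py", line 7, in goto
    print("delta cm",(100*R.T@(w-q)).round(2), "e in tool",(R.T@np.r_[e,0]).round(3),"p in tool",(R.T@np.r_[p,0]).round(3), o["grip_width"].round(4))
                                                                                                                            ^^^^^^^^^^^^^^^^^^^^^
AttributeError: 'float' object has no attribute 'round'
```

play_rows(
  gripper=[1,1,1,1,1,1,1,1,1,1,1,1],
  delta_pos=[
    [-0.1,0,3],
    [-0.1,0,5.5],
    [-0.1,0,6.6],
    [-0.1,0,6.6],
    [0.9,0,6.6],
    [1.9,0,6.6],
    [2.9,0,6.6],
    [3.9,0,6.6],
    [4.9,0,6.6],
    [5.9,0,6.6],
    [6.9,0,6.6],
    [7.4,0,6.6],
  ],
  turn=[
    [0,0,0],
    [0,0,0],
    [0,0,0],
    [0,0,0],
    [0,0,0],
    [0,0,0],
    [0,0,0],
    [0,0,0],
    [0,0,0],
    [0,0,0],
    [0,0,0],
    [0,0,0],
  ],
)

```text
time: 3.1
position: [0.4568, 0.0761, 0.0865]
tool_rot: [0.669, 0.743, -0.0, -0.0]
ft_force: [0.5, 0.4, -0.5]
grip_width: 0.0007
grip_force: 0.0
```

```bash
sed -i 's/o\["grip_width"\].round(4)/o["grip_width"]/' w.py; python3 -c "
from w import *
goto(.135,-.0663,.086)
c=robot.camera('side'); t=robot.camera('top')
cv2.imwrite('pics/s1.png',np.hstack([cv2.resize(c['color'][100:340,180:480],None,fx=1.3,fy=1.3),cv2.resize(t['color'][100:340,200:500],None,fx=1.3,fy=1.3)])[:,:,::-1])"
```

```text
t 3.1 pos [0.4568 0.0761 0.0865] along/across 0.1083 -0.0669 F [ 0.5  0.4 -0.5]
delta cm [2.67 0.07 0.05] e in tool [1.    0.003 0.   ] p in tool [-0.003  1.    -0.   ] 0.0006781488686400386
```

View pics/s1.png

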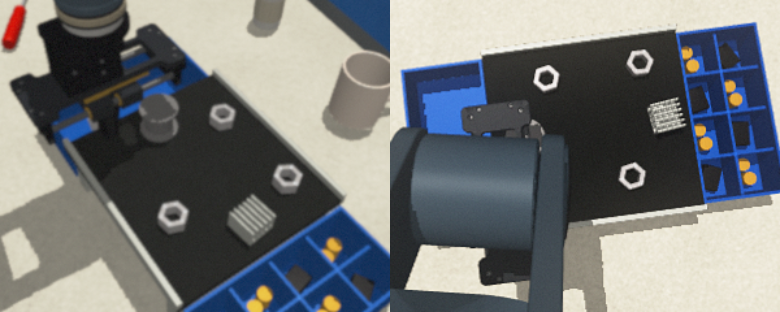

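The pictures show the spool and the other three nuts unmoved, with the pushed nut hidden in front of the fingers. I'll push on over the edge, then go round to the next nut.

play_rows(
  gripper=[1,1,1,1,1,1,1,1,1,1,1,1],
  delta_pos=[
    [1,0.1,0],
    [2,0.1,0],
    [2.7,0.1,0],
    [2.7,0.1,0],
    [1,0.1,0],
    [1,0.1,-5],
    [-4,0.1,-5.5],
    [-10,0.1,-5.5],
    [-16,0.1,-5.5],
    [-19,0.1,-4],
    [-19,0.1,-1],
    [-19,0.1,0],
  ],
  turn=[
    [0,0,0],
    [0,0,0],
    [0,0,0],
    [0,0,0],
    [0,0,0],
    [0,0,0],
    [0,0,0],
    [0,0,0],
    [0,0,0],
    [0,0,0],
    [0,0,0],
    [0,0,0],
  ],
)

```text
time: 4.7
position: [0.4766, -0.1147, 0.0852]
tool_rot: [0.67, 0.742, -0.0, -0.001]
ft_force: [-0.3, 0.2, -0.7]
grip_width: 0.0004
grip_force: 0.0
```

```bash
python3 -c "
from w import *
goto(.135,-.0663,.086)
c=robot.camera('side'); t=robot.camera('top')
cv2.imwrite('pics/s2.png',np.hstack([cv2.resize(c['color'][100:340,180:480],None,fx=1.3,fy=1.3),cv2.resize(t['color'][100:340,200:500],None,fx=1.3,fy=1.3)])[:,:,::-1])"
```

```text
t 4.7 pos [ 0.4766 -0.1147  0.0852] along/across -0.0835 -0.0668 F [-0.3  0.2 -0.7]
delta cm [21.85  0.05 -0.04] e in tool [ 1.    -0.     0.001] p in tool [ 0.     1.    -0.003] 0.0003890029183089165
```

View pics/s2.png

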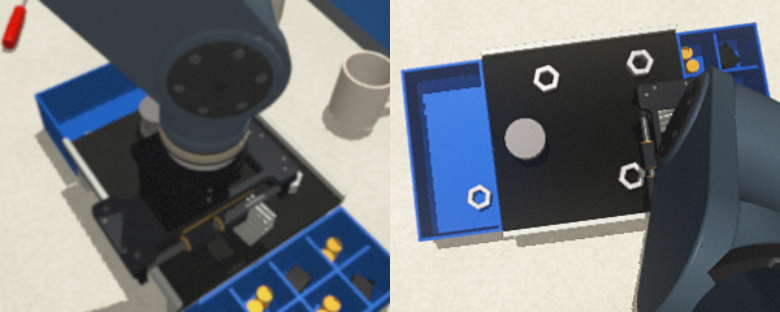

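The first nut lies flat in the bin (right panel, 480,197), and the fingers are now behind nut 4.

play_rows(
  gripper=[1,1,1,1,1,1,1,1,1,1,1,1],
  delta_pos=[
    [1,0,0],
    [2,0,0],
    [3,0,0],
    [4.2,0,0],
    [5.4,0,0],
    [6.6,0,0],
    [7.8,0,0],
    [9,0,0],
    [10.2,0,0],
    [11.4,0,0],
    [12.6,0,0],
    [12.8,0,0],
  ],
  turn=[
    [0,0,0],
    [0,0,0],
    [0,0,0],
    [0,0,0],
    [0,0,0],
    [0,0,0],
    [0,0,0],
    [0,0,0],
    [0,0,0],
    [0,0,0],
    [0,0,0],
    [0,0,0],
  ],
)

```text
time: 6.3
position: [0.464, 0.0148, 0.0864]
tool_rot: [0.669, 0.744, -0.0, -0.0]
ft_force: [0.2, -2.4, -0.4]
grip_width: 0.0004
grip_force: 0.5
```

```bash
python3 -c "
from w import *
goto(.135,-.0663,.086)
c=robot.camera('side'); t=robot.camera('top')
cv2.imwrite('pics/s3.png',np.hstack([cv2.resize(c['color'][100:340,180:480],None,fx=1.3,fy=1.3),cv2.resize(t['color'][100:340,200:500],None,fx=1.3,fy=1.3)])[:,:,::-1])"
```

```text
t 6.3 pos [0.464  0.0148 0.0864] along/across 0.0466 -0.066 F [ 0.2 -2.4 -0.4]
delta cm [8.84 0.01 0.05] e in tool [1.    0.004 0.   ] p in tool [-0.004  1.    -0.001] 0.00039905561323979775
```

View pics/s3.png

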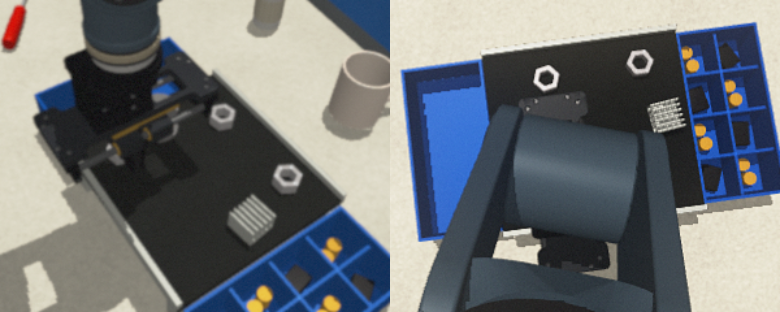

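The nut is still in contact (2.4 N push force). I'll continue over the edge, then lift.

play_rows(
  gripper=[1,1,1,1,1,1,1,1,1,1,1,1],
  delta_pos=[
    [1.2,0,0],
    [2.4,0,0],
    [3.6,0,0],
    [4.8,0,0],
    [6,0,0],
    [7,0,0],
    [8,0,0],
    [9,0,0],
    [9,0,0],
    [7.5,0,0],
    [7.5,0,-5],
    [2,0,-6],
  ],
  turn=[
    [0,0,0],
    [0,0,0],
    [0,0,0],
    [0,0,0],
    [0,0,0],
    [0,0,0],
    [0,0,0],
    [0,0,0],
    [0,0,0],
    [0,0,0],
    [0,0,0],
    [0,0,0],
  ],
)

```text
time: 7.9
position: [0.4639, 0.0339, 0.1486]
tool_rot: [0.667, 0.745, 0.001, 0.002]
ft_force: [1.7, -0.1, -0.6]
grip_width: 0.0005
grip_force: 0.0
```

```bash
python3 -c "
from w import *
goto(.010,.0729,.150)"
```

```text
t 7.9 pos [0.4639 0.0339 0.1486] along/across 0.0656 -0.0642 F [ 1.7 -0.1 -0.6]
delta cm [-5.65 13.67 -0.07] e in tool [ 1.     0.007 -0.001] p in tool [-0.007  1.     0.004] 0.0005293447797733328
```

play_rows(
  gripper=[1,1,1,1,1,1,1,1,1],
  delta_pos=[
    [-4,0,0],
    [-5.6,5,0],
    [-5.6,10,0],
    [-5.6,13.7,0],
    [-5.6,13.7,0],
    [-5.6,13.7,4],
    [-5.6,13.7,6],
    [-5.6,13.7,6.3],
    [-5.6,13.7,6.3],
  ],
  turn=[
    [0,0,0],
    [0,0,0],
    [0,0,0],
    [0,0,0],
    [0,0,0],
    [0,0,0],
    [0,0,0],
    [0,0,0],
    [0,0,0],
  ],
)

```text
time: 9.02
position: [0.6042, -0.0083, 0.0839]
tool_rot: [0.669, 0.743, -0.0, -0.0]
ft_force: [0.7, -0.6, 0.0]
grip_width: 0.0003
grip_force: 0.0
```

```bash
python3 -c "
from w import *
goto(.135,.0729,.086)
c=robot.camera('side'); t=robot.camera('top')
cv2.imwrite('pics/s4.png',np.hstack([cv2.resize(c['color'][100:340,180:480],None,fx=1.3,fy=1.3),cv2.resize(t['color'][100:340,200:500],None,fx=1.3,fy=1.3)])[:,:,::-1])"
```

```text
t 9.025 pos [ 0.6042 -0.0083  0.0839] along/across 0.0093 0.071 F [ 0.7 -0.6  0. ]
delta cm [12.57  0.21 -0.21] e in tool [ 1.     0.002 -0.   ] p in tool [-0.002  1.    -0.   ] 0.00032772800054823453
```

View pics/s4.png

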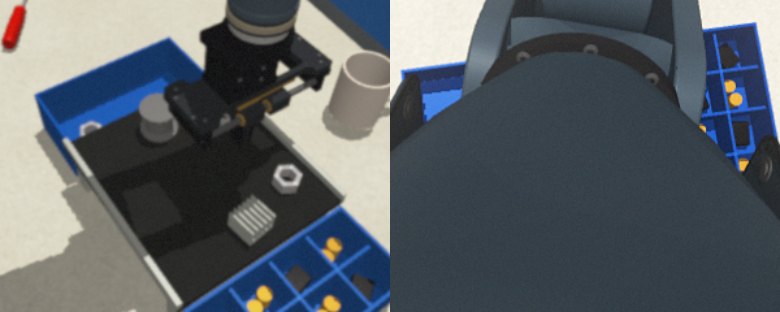

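Nut 4 is off the board and shows just above the board edge inside the bin (left panel, 90,130), so I'll check how it rests later. Now pushing nut 1.

play_rows(
  gripper=[1,1,1,1,1,1,1,1,1,1,1,1],
  delta_pos=[
    [1.2,0.2,-0.2],
    [2.4,0.2,-0.2],
    [3.6,0.2,-0.2],
    [4.8,0.2,-0.2],
    [6,0.2,-0.2],
    [7.2,0.2,-0.2],
    [8.4,0.2,-0.2],
    [9.6,0.2,-0.2],
    [10.6,0.2,-0.2],
    [11.6,0.2,-0.2],
    [12.6,0.2,-0.2],
    [12.8,0.2,-0.2],
  ],
  turn=[
    [0,0,0],
    [0,0,0],
    [0,0,0],
    [0,0,0],
    [0,0,0],
    [0,0,0],
    [0,0,0],
    [0,0,0],
    [0,0,0],
    [0,0,0],
    [0,0,0],
    [0,0,0],
  ],
)

```text
time: 10.62
position: [0.5929, 0.1207, 0.0854]
tool_rot: [0.669, 0.744, -0.0, -0.0]
ft_force: [-0.6, 0.0, -0.1]
grip_width: 0.0005
grip_force: 0.0
```

```bash
python3 -c "
from w import *
goto(-.1125,.0775,.086)"
```

```text
t 10.625 pos [0.5929 0.1207 0.0854] along/across 0.1387 0.073 F [-0.6  0.  -0.1]
delta cm [-25.13   0.37  -0.06] e in tool [1.    0.003 0.   ] p in tool [-0.003  1.    -0.   ] 0.0004607620729690299
```

play_rows(
  gripper=[1,1,1,1,1,1,1,1,1,1],
  delta_pos=[
    [-1.5,0,0],
    [-1.5,0,-5],
    [-7,0.4,-6],
    [-13,0.4,-6],
    [-19,0.4,-6],
    [-25.1,0.4,-6],
    [-25.1,0.4,-6],
    [-25.1,0.4,-2],
    [-25.1,0.4,-0.2],
    [-25.1,0.4,-0.1],
  ],
  turn=[
    [0,0,0],
    [0,0,0],
    [0,0,0],
    [0,0,0],
    [0,0,0],
    [0,0,0],
    [0,0,0],
    [0,0,0],
    [0,0,0],
    [0,0,0],
  ],
)

```text
time: 11.88
position: [0.622, -0.1286, 0.0849]
tool_rot: [0.669, 0.743, -0.001, -0.002]
ft_force: [-0.0, -0.1, 0.5]
grip_width: 0.0006
grip_force: 0.0
```

```bash
python3 -c "
from w import *
goto(.138,.0775,.086)
c=robot.camera('side'); t=robot.camera('top')
cv2.imwrite('pics/s5.png',np.hstack([cv2.resize(c['color'][100:340,180:480],None,fx=1.3,fy=1.3),cv2.resize(t['color'][100:340,200:500],None,fx=1.3,fy=1.3)])[:,:,::-1])"
```

```text
t 11.875 pos [ 0.622  -0.1286  0.0849] along/across -0.1122 0.0764 F [-0.  -0.1  0.5]
delta cm [25.02  0.18 -0.06] e in tool [1.    0.003 0.002] p in tool [-0.003  1.    -0.004] 0.0006168025044408873
```

View pics/s5.png

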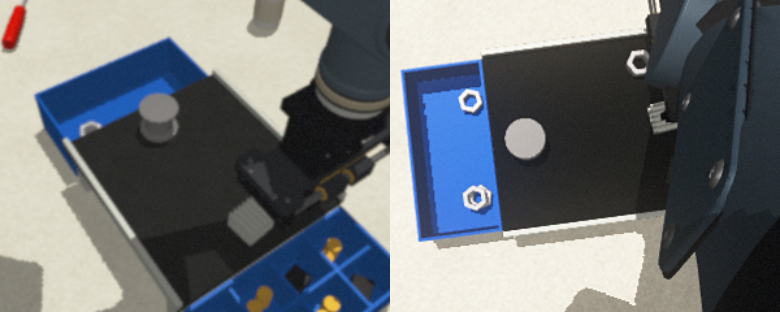

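Three nuts are in the bin: nut 1 at (470,100), and nut 4 stacked on nut 3 at (478,197). That is well below the rim. Pushing nut 2.

play_rows(
  gripper=[1,1,1,1,1,1,1,1,1,1,1,1],
  delta_pos=[
    [1,0.2,-0.1],
    [2,0.2,-0.1],
    [3,0.2,-0.1],
    [4.2,0.2,-0.1],
    [5.4,0.2,-0.1],
    [6.6,0.2,-0.1],
    [7.8,0.2,-0.1],
    [9,0.2,-0.1],
    [10.2,0.2,-0.1],
    [11.4,0.2,-0.1],
    [12.6,0.2,-0.1],
    [13.8,0.2,-0.1],
  ],
  turn=[
    [0,0,0],
    [0,0,0],
    [0,0,0],
    [0,0,0],
    [0,0,0],
    [0,0,0],
    [0,0,0],
    [0,0,0],
    [0,0,0],
    [0,0,0],
    [0,0,0],
    [0,0,0],
  ],
)

```text
time: 13.48
position: [0.6108, 0.0089, 0.0875]
tool_rot: [0.669, 0.743, -0.0, -0.0]
ft_force: [0.1, 0.0, 0.9]
grip_width: 0.0005
grip_force: 0.1
```

```bash
python3 -c "
from w import *
goto(.138,.0775,.086)"
```

```text
t 13.475 pos [0.6108 0.0089 0.0875] along/across 0.0257 0.0794 F [0.1 0.  0.9]
delta cm [11.23 -0.16  0.15] e in tool [1.    0.002 0.   ] p in tool [-0.002  1.    -0.   ] 0.0004710782534850402
```

play_rows(
  gripper=[1,1,1,1,1,1,1,1,1,1,1,1],
  delta_pos=[
    [1.2,-0.1,0.1],
    [2.4,-0.1,0.1],
    [3.6,-0.1,0.1],
    [4.8,-0.1,0.1],
    [6,-0.1,0.1],
    [7.2,-0.1,0.1],
    [8.4,-0.1,0.1],
    [9.4,-0.1,0.1],
    [10.4,-0.1,0.1],
    [11.3,-0.1,0.1],
    [11.4,-0.1,0.1],
    [9.8,-0.1,0.1],
  ],
  turn=[
    [0,0,0],
    [0,0,0],
    [0,0,0],
    [0,0,0],
    [0,0,0],
    [0,0,0],
    [0,0,0],
    [0,0,0],
    [0,0,0],
    [0,0,0],
    [0,0,0],
    [0,0,0],
  ],
)

```text
time: 14.98
position: [0.5996, 0.1057, 0.0865]
tool_rot: [0.668, 0.744, -0.0, 0.0]
ft_force: [-0.4, -0.7, 0.1]
grip_width: 0.0004
grip_force: 0.0
```

play_rows(
  gripper=[1,1,1,1,1,1,1],
  delta_pos=[
    [0,0,-5],
    [-5,0,-8],
    [-11,0,-12],
    [-17,0,-12],
    [-23,0,-12],
    [-28,0,-12],
    [-28,0,-12],
  ],
  turn=[
    [0,0,0],
    [0,0,0],
    [0,0,0],
    [0,0,0],
    [0,0,0],
    [0,0,0],
    [0,0,0],
  ],
)

```text
time: 15.85
position: [0.6289, -0.1795, 0.2065]
tool_rot: [0.672, 0.741, -0.0, 0.001]
ft_force: [0.4, 1.3, 0.1]
grip_width: 0.0004
grip_force: 0.0
```

```bash
python3 -c "
from w import *
goto(.138,.0775,.086)
c=robot.camera('side'); t=robot.camera('top')
cv2.imwrite('pics/s6.png',np.hstack([cv2.resize(c['color'][100:340,180:480],None,fx=1.3,fy=1.3),cv2.resize(t['color'][100:340,200:500],None,fx=1.3,fy=1.3)])[:,:,::-1])"
```

```text
t 15.85 pos [ 0.6289 -0.1795  0.2065] along/across -0.1636 0.0781 F [0.4 1.3 0.1]
delta cm [30.18 -0.21 11.98] e in tool [ 1.    -0.005 -0.002] p in tool [0.005 1.    0.001] 0.00041994860660662524
```

View pics/s6.png

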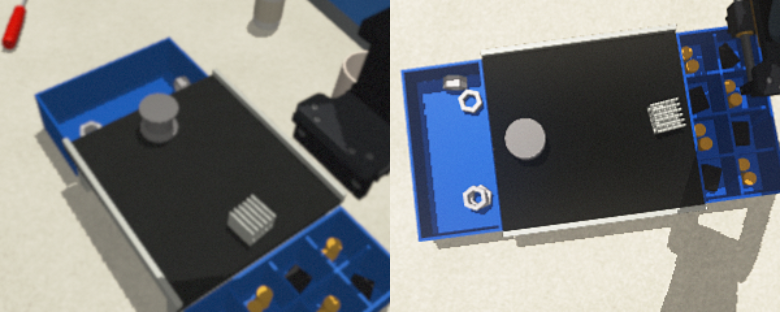

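The board is clear of nuts and the spool and heat sink have not moved. All four nuts are in the bin: nut 2 stands on edge at (455,82), nut 1 is at (470,100), and two are stacked at (477,197). I'll let it settle, then hand in.

play_rows(
  gripper=[1,1,1,1,1,1,1,1],
  delta_pos=[
    [0,0,0],
    [0,0,0],
    [0,0,0],
    [0,0,0],
    [0,0,0],
    [0,0,0],
    [0,0,0],
    [0,0,0],
  ],
  turn=[
    [0,0,0],
    [0,0,0],
    [0,0,0],
    [0,0,0],
    [0,0,0],
    [0,0,0],
    [0,0,0],
    [0,0,0],
  ],
)

```text
time: 16.95
position: [0.629, -0.1731, 0.2065]
tool_rot: [0.669, 0.743, -0.0, -0.0]
ft_force: [0.1, 0.2, -0.4]
grip_width: 0.0005
grip_force: 0.0
```

```bash
python3 -c "
from w import *
a=robot.camera('top')['color'].astype(int); b=robot.camera('top')['color'].astype(int)
print('moving px in bin',(abs(a-b)[150:280,210:290].max(2)>40).sum())
print(robot.hand_in())"
```

```text
moving px in bin 0
the job is handed in; nothing more can be done
None
```

I pushed all four nuts over the open end into the plain blue bin and handed the job in at about 17 s; in the last pictures the nuts were at rest and the spool and heat sink had not visibly moved, but the hand-in gave no verdict.

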